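# Sort the bar things into their holders

## Robot

A 6-joint arm with a two-finger parallel gripper is mounted at the origin on a cart in front of the work surface, level with it; the furniture and walls round the work are solid. World frame = base frame: x ahead of the robot, y to its left, z up, the work surface at z = 0. Lengths are in m, angles in rad, forces in N, time in s.
With the tool pointing down it reaches from about 0.25 to 0.725 m from the base axis. Payload 4 kg.
Tool frame: the origin (TCP) lies between the finger pads, 19 mm behind the fingertips; this is the grasp point; z points along the fingers, y is the line along which they close (so a half turn about z gives the same grasp; the last joint's range is limited). The gripper opens to 85 mm and grips with 20 to 120 N. Pads are 22 mm wide; open, the fingers measure 114 mm over their backs; the gripper's body (76 mm by 85 mm) begins 54 mm behind the grasp point. The pads swing forward as they close: fully open they stand 13 mm farther back than shut.
Start: joints at [-1.142, 0.241, 0.005, 1.335, 0, 1.571], TCP at [0.208, -0.455, 0.25] pointing down, gripper open.
Joint ranges: [-2.72, 2.72], [-1.05, 1.87], [-1.09, 1.28], [-1.99, 2.15], [-1.42, 1.44], [-3.14, 3.14]. Speed limits (rad/s): [2.79, 2.79, 3.14, 3.14, 3.14, 3.14].

## Interface

Orientations are given as a unit quaternion [x, y, z, w].
In Python, from workcell import bot gives the robot as it stands.
- The arm moves only by the tool carry_out, never from a script. Its argument "increments" is one flat list of numbers, 5 for each row, row after row: the finger opening in cm, from 0 to 8.54, then the shift along the tool's x, y, z in cm, then the turn about the tool's z in rad. A call has exactly 5 rows; each row shifts and turns the commanded pose from where the row before left it, along the tool's axes as they then stand; what a row does not reach is not made up. A row lasts 1/8 s, in which the tool goes at most 62.5 mm and 10.7 degrees, less where a joint would pass 70% of its speed; a pose out of reach is approached as far as the arm can. A call with a gripper value outside its range is refused whole. The fingers move at their own pace and stop on an object; the grip force is fixed at half the most. Time passes only in rows, so rows that do not move let the fingers close, or fill a call up. It gives the time, the measured TCP pose, the force, the opening and the grip force at its end, in the units of the state.
- bot.get_obs(): the state, without advancing time (a new reading comes with each control period).
- bot.camera(name): name is "side" or "top"; returns a dict with "pixels" (384x512x3 uint8, blue, green, red), "range_z" (384x512 float32, m along the optical axis (not along the pixel's ray), 0 where there is no reading), "mtx" (3x3 intrinsics, pixels), "D" ([k1, k2, p1, p2, k3] as OpenCV has them; the pictures are not rectified), "eye" and "attitude" of the camera in the world. Camera axes: x right, y down, z forward; pixel columns grow to the right and rows downward; lengths in m; the calibration is good to about 2 mm. A picture is of the moment at which its call begins.
- bot.job_done(): hands the job in; it is judged then, once.
Trained networks look in a picture, given as the dict that the camera call returned (one of the last four; its "shot" number tells which), for a name from the list of things; names that differ only in an ending like _2 or _b are one class to them, and where a whole thing is asked for, a point or a joint stands for the part that bears it (a point fixed in the world has none). Each returns a list of dicts, best first, with "p" (0 to 1); they miss things now and then, are a little off and sometimes report something else, mostly with a low value. They report only what shows in the picture. A call takes as long as a camera call. They do not tell look-alikes from the thing itself.
- bot.find_in(picture, name): "xyz" ([x, y, z] in m, in the coordinates of the camera as it stood for that picture, good to about 4 mm: the middle of the surface that is visible of it).
- bot.regions_of(picture, name): "mask" (384x512 bool, what is visible of it).
- bot.place_of(picture, name): "xyz" ([x, y, z] in m, in the coordinates of the camera as it stood for that picture, good to about 4 mm: a listed point, or the origin of a listed thing).
The state is a dict: "clock": time; "joint_pos": joint angles; "joint_vel": joint speeds; "tau": joint torques, N m; "eef_pos": TCP position; "tool_rot": TCP orientation; "ft_force": force on the tool from outside, world axes, zero at the start; "ft_torque": the same for the moment, N m; "grip_width": finger opening in m; "grasp_force": force on a finger pad.
Only numpy, scipy, OpenCV 4.12 (cv2) and the standard library are available. Lean on these libraries where they do the work, as an engineer would, in place of code of your own. Each camera call takes 0.05 s, during which the arm holds its last target. There are 200 camera calls.

## Task

Sort the five bar things standing in the row at the front of the worktop into their wooden holders behind: the two small bottles into the high-walled two-bay caddy, the two silver cups into the low-rimmed two-bay tray, and the wine stopper into the round well of the square block. Each bottle and each cup gets a bay of its own, and everything ends standing upright and flat on the floor of its place, the stopper still on its broad cap. Set things down rather than dropping them, tip nothing over, and leave the candle at the left and the coaster stack at the right, both standing on the worktop itself, where they are; the bottles, stoppers and other things farther back, by the wall, are not part of the job.

Things in the scene. Friction and masses are not known exactly. Their poses are not given: they have to be found in the camera images.
- tall_bottle: small dark glass bottle, round, 44 mm across, 105 mm high in all: straight body with shoulders, then a cap about 24 mm across and 13 mm high. Stands upright in the row at the front; origin: centre of its underside, z up. Its body can be gripped from above (TCP about 68 mm above its base works). 0.16 kg.
- short_bottle: small dark glass bottle, round, 42 mm across, 95 mm high in all: straight body with shoulders, then a cap about 23 mm across and 13 mm high. Stands upright in the row at the front; origin: centre of its underside, z up. Its body can be gripped from above (TCP about 60 mm above its base works). 0.16 kg.
- large_cup: small plain silver cup without handle, open at the top, 53 mm across the rim, 46 mm high, its wall tapering to a foot about 40 mm across; the wall from 11 mm above the base up widens to the rim, so fingers closing on the outside from above meet it near the rim (TCP about 36 mm above its base works). Stands upright in the row at the front; origin: centre of its underside, z up. 0.06 kg.
- small_cup: small plain silver cup without handle, open at the top, 48 mm across the rim, 46 mm high, its wall tapering to a foot about 36 mm across; the wall from 11 mm above the base up widens to the rim, so fingers closing on the outside from above meet it near the rim (TCP about 36 mm above its base works). Stands upright in the row at the front; origin: centre of its underside, z up. 0.06 kg.
- stopper: silver wine stopper, 45 mm high, standing on its broad round cap (34 mm across, 13 mm high) with the narrower stem (about 18 mm across, from 13 to 45 mm up, round) pointing up; grip the stem (TCP about 35 mm above its base works). In the row at the front; origin: centre of its underside, z up. 0.08 kg.
- bottle_caddy: fixed dark wood bottle caddy with two square bays side by side and high walls: 74 mm (x) by 143 mm (y), walls 5 mm thick and 40 mm high, floor 5 mm thick, cork-coloured inside. Each bay is 64 mm square inside; bay centres at y = +34.5 and -34.5 mm, x = 0 in its frame. Origin: centre of its underside on the worktop; z up, x away from the robot at yaw 0.
- cup_tray: fixed dark wood cup tray with two square bays side by side and a low rim: 76 mm (x) by 147 mm (y), rim and divider 5 mm thick and 16 mm high, floor 5 mm thick, cork-coloured inside. Each bay is 66 mm square inside; bay centres at y = +35.5 and -35.5 mm, x = 0 in its frame. Origin: centre of its underside on the worktop; z up, x away from the robot at yaw 0.
- stopper_block: fixed dark wood block, 90 mm square and 20 mm high, with one round well in the middle of its top, about 55 mm across and 12 mm deep, cork-coloured inside; the well's floor is 8 mm above the origin. Origin: centre of its underside on the worktop; z up.
- candle: bystander: cream candle in a clear glass, 72 mm across, 71 mm high, at the left end of the work; loose. Origin: centre of its underside.
- coasters: bystander: stack of five round leather coasters, 98 mm across, 25 mm high, standing on the bare worktop at the right end of the work (not the similar stack farther back on a tray); loose. Origin: centre of its underside.
There are look-alikes about, which are no part of the job. What is shaped like the tall_bottle but turquoise is not meant.

How it is judged:
By the outcome, as a careful person would: the job done as asked, in the order asked, and still so for the second after the job is handed in, with the robot touching nothing.
It also fails if it takes over 125 s, if anything falls off the work surface, if the arm or the gripper's body presses on something with over 40 N, if the wrist force passes 120 N, or if a joint passes its speed limit or range.

## Working session

There is one attempt and no reset: what is moved stays moved. The work goes in short steps, Python scripts to look and compute and a tool call to move; the robot and the scene stay as the last step left them, time stands still between calls to the robot, and variables do not carry over. Pictures are saved under pics/ and viewed, at most 14 in all, crops included, and the job is handed in when it is done.

Besides the shell and the picture viewer there is one more tool, called by a JSON object that holds its "name" and its "arguments", one argument or row to a line. carry_out: Moves the arm, as the interface text tells. Its arguments: {"type":"object","properties":{"increments":{"type":"array","items":{"type":"number"}}},"required":["increments"]}

```bash
ls; mkdir -p pics
cat > h.py <<'E'
import numpy as np, cv2
from scipy.spatial.transform import Rotation as R
from workcell import bot
def T(pic):
    a=np.array(pic["attitude"],float)
    return (R.from_quat(a).as_matrix() if a.size==4 else a.reshape(3,3)), np.array(pic["eye"],float)
def world(pic,p):
    r,e=T(pic); return r@np.array(p)+e
def px(pic,w):
    r,e=T(pic); c=r.T@(np.array(w)-e)
    return cv2.projectPoints(c.reshape(1,1,3),np.zeros(3),np.zeros(3),np.array(pic["mtx"],float),np.array(pic["D"],float))[0].ravel()
def cloud(pic,mask):
    v,u=np.nonzero(mask&(pic["range_z"]>0)); z=pic["range_z"][v,u].astype(float)
    q=cv2.undistortPoints(np.stack([u,v],1).astype(float).reshape(-1,1,2),np.array(pic["mtx"],float),np.array(pic["D"],float)).reshape(-1,2)
    r,e=T(pic); return np.c_[q*z[:,None],z]@r.T+e
names="tall_bottle short_bottle large_cup small_cup stopper bottle_caddy cup_tray stopper_block candle coasters".split()
E
python3 - <<'E'
from h import *
o=bot.get_obs(); print({k:np.round(o[k],3) for k in("clock","eef_pos","tool_rot","joint_pos")})
for c in("top","side"):
    p=bot.camera(c); print(c,p["eye"],p["attitude"])
    cv2.imwrite(f"pics/{c}0.png",p["pixels"])
    for n in names:
        for d in bot.place_of(p,n)[:4]:
            w=world(p,d["xyz"]); print(n,round(d["p"],2),np.round(w,3),np.round(px(p,w)))
E
```

```text
pics
{'clock': np.float64(0.0), 'eef_pos': array([ 0.208, -0.454,  0.249]), 'tool_rot': array([ 0.977,  0.213, -0.   , -0.001]), 'joint_pos': array([-1.142,  0.241,  0.004,  1.335,  0.   ,  1.571])}
top [ 0.29217443 -0.0656085   1.65027025] [-0.69720237  0.7151293  -0.03721717  0.03337387]
tall_bottle 0.63 [0.316 0.171 0.001] [199. 223.]
tall_bottle 0.42 [ 0.373  0.253 -0.004] [178. 210.]
short_bottle 0.62 [0.423 0.087 0.001] [219. 196.]
short_bottle 0.46 [ 0.421 -0.062  0.001] [257. 196.]
large_cup 0.71 [ 0.398 -0.352 -0.001] [329. 200.]
small_cup 0.46 [ 0.423 -0.06  -0.001] [256. 195.]
stopper 0.39 [ 0.392 -0.201 -0.001] [291. 202.]
bottle_caddy 0.57 [ 0.515  0.247 -0.002] [179. 174.]
cup_tray 0.75 [ 0.552 -0.065  0.003] [257. 163.]
cup_tray 0.72 [ 0.53  -0.55   0.001] [377. 166.]
cup_tray 0.23 [ 0.423 -0.059  0.   ] [256. 195.]
stopper_block 0.77 [ 0.52  -0.365 -0.003] [331. 169.]
stopper_block 0.75 [ 0.529 -0.553  0.002] [378. 166.]
candle 0.68 [ 0.521  0.413 -0.003] [138. 174.]
coasters 0.75 [ 0.525 -0.547  0.001] [376. 167.]
side [ 0.38178597 -1.02402726  0.6334297 ] [ 0.8754156  -0.03809573  0.00949354 -0.48177392]
tall_bottle 0.57 [ 0.371  0.252 -0.005] [233. 159.]
tall_bottle 0.49 [ 0.312  0.17  -0.002] [218. 168.]
short_bottle 0.6 [ 0.42   0.082 -0.005] [248. 179.]
large_cup 0.55 [ 0.392 -0.347  0.003] [246. 259.]
small_cup 0.49 [ 0.424 -0.064  0.002] [251. 199.]
stopper 0.61 [ 0.392 -0.2   -0.001] [243. 225.]
stopper 0.47 [ 0.426 -0.067 -0.001] [252. 200.]
bottle_caddy 0.69 [0.514 0.251 0.002] [268. 155.]
bottle_caddy 0.37 [ 0.55  -0.074 -0.002] [289. 199.]
cup_tray 0.74 [ 0.548 -0.074 -0.001] [289. 199.]
stopper_block 0.94 [ 0.516 -0.366 -0.   ] [294. 261.]
stopper_block 0.59 [ 0.394 -0.2   -0.002] [244. 225.]
candle 0.52 [0.521 0.409 0.   ] [266. 140.]
coasters 0.97 [ 0.528 -0.551  0.002] [313. 320.]
```

Run:
```python
import cv2
a=cv2.imread("pics/top0.png")[120:260,110:410]; cv2.imwrite("pics/top0c.png",cv2.resize(a,(780,364),interpolation=3))
a=cv2.imread("pics/side0.png")[100:340,160:400]; cv2.imwrite("pics/side0c.png",cv2.resize(a,(600,600),interpolation=3))
```

```text
(no output)
```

View pics/top0c.png

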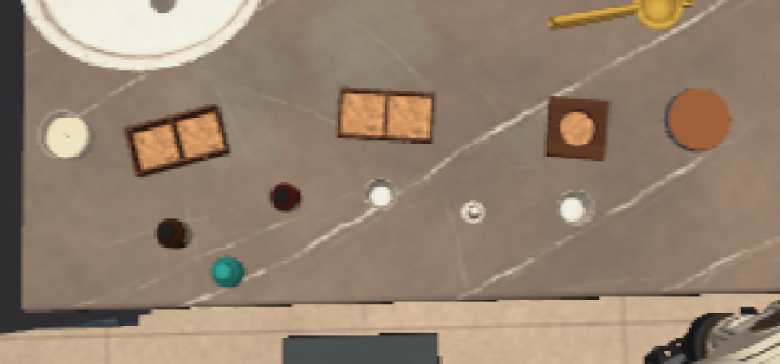

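View pics/side0c.png

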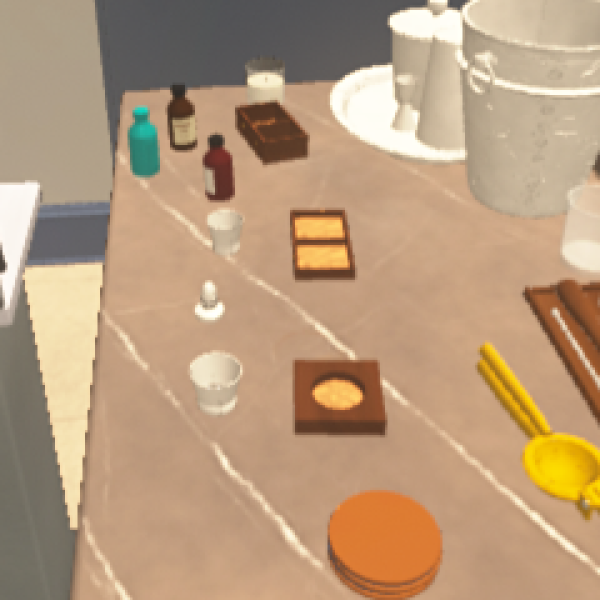

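The candidates for tall_bottle are the turquoise bottle at top-view pixel (199,223) and the dark brown one at (178,210). The brown one fits, since turquoise is excluded. The enlarged crops confirm this: brown sits at crop (172,233) in the top view and (181,118) in the side view. The short_bottle is the dark red one at top pixel (219,196). The cups are at (256,195) and (329,200), and the stopper is at (291,202). Next I'll refine the poses.

```bash
cat > m.py <<'E'
from h import *
from scipy.optimize import least_squares
def near(pic,name,xy,tol=.04):
    best=None
    for d in bot.regions_of(pic,name):
        c=cloud(pic,d["mask"])
        if len(c) and np.hypot(*(np.median(c,0)[:2]-xy))<tol and (best is None or d["p"]>best[0]): best=(d["p"],c)
    return best
def circ(c,r,x0):  # known radius, robust
    s=least_squares(lambda p:np.hypot(*(c[:,:2]-p).T)-r,x0,loss="soft_l1",f_scale=.002); return s.x,np.sqrt(np.mean(s.fun**2))
E
python3 - <<'E'
from m import *
obj=dict(tall_bottle=((.372,.252),.022,.01,.07),short_bottle=((.422,.085),.021,.01,.065),large_cup=((.395,-.35),.0265,.036,.06),small_cup=((.424,-.062),.024,.036,.06),stopper=((.392,-.2),.009,.018,.06))
hol=dict(bottle_caddy=((.515,.249),.04),cup_tray=((.55,-.07),.016),stopper_block=((.518,-.366),.02))
for cam in("side","top"):
    p=bot.camera(cam)
    for n,(xy,r,a,b) in obj.items():
        m=near(p,n,xy)
        if m is None: print(cam,n,None); continue
        c=m[1]; k=c[(c[:,2]>a)&(c[:,2]<b)]
        print(cam,n,round(m[0],2),len(c),"zmax",c[:,2].max().round(3),"med",np.median(c,0).round(4), [np.round(v,4) for v in circ(k,r,xy)] if len(k)>4 else len(k), "bbox mid",((c.min(0)+c.max(0))/2).round(4))
    for n,(xy,h) in hol.items():
        m=near(p,n,xy)
        if m is None: print(cam,n,None); continue
        c=m[1]; k=c[c[:,2]>h-.008] if cam=="top" or 1 else c
        print(cam,n,len(c),cv2.minAreaRect((k[:,:2]*1000).astype(np.float32)),"z",np.percentile(c[:,2],[5,95]).round(3))
E
```

```text
side tall_bottle 0.66 229 zmax 0.103 med [0.37   0.2338 0.0498] [array([0.3694, 0.2499]), np.float64(0.0024)] bbox mid [0.37   0.3364 0.0506]
side short_bottle 0.68 289 zmax 0.094 med [0.4183 0.0688 0.0432] [array([0.4193, 0.0831]), np.float64(0.002)] bbox mid [0.4219 0.1519 0.0438]
side large_cup 0.9 402 zmax 0.047 med [ 0.3943 -0.3437  0.0261] [array([ 0.3933, -0.3536]), np.float64(0.0018)] bbox mid [ 0.3944 -0.3289  0.0206]
side small_cup 0.59 171 zmax 0.046 med [ 0.4196 -0.0731  0.0304] [array([ 0.4221, -0.0615]), np.float64(0.0022)] bbox mid [ 0.4191 -0.0605  0.0241]
side stopper 0.54 124 zmax 0.043 med [ 0.3926 -0.2089  0.0111] [array([ 0.3922, -0.2007]), np.float64(0.0023)] bbox mid [ 0.3931 -0.2051  0.0204]
side bottle_caddy 523 ((511.8105773925781, 245.56906127929688), (74.27705383300781, 150.09765625), 13.518985748291016) z [0.003 0.038]
side cup_tray 647 ((545.3017578125, -73.41203308105469), (151.8376922607422, 75.29242706298828), 85.12574768066406) z [0.002 0.015]
side stopper_block 1072 ((518.1547241210938, -365.44219970703125), (95.35860443115234, 89.82876586914062), 83.91333770751953) z [0.002 0.02 ]
top tall_bottle 0.61 131 zmax 0.111 med [0.3704 0.2411 0.0742] [array([0.3719, 0.2496]), np.float64(0.0013)] bbox mid [0.3708 0.256  0.0519]
top short_bottle None
top large_cup None
top small_cup None
top stopper None
top bottle_caddy 697 ((514.309326171875, 246.301025390625), (74.20022583007812, 142.83462524414062), 13.928218841552734) z [-0.002  0.04 ]
top cup_tray 689 ((547.442138671875, -71.91542053222656), (145.17153930664062, 76.85111236572266), 85.52171325683594) z [-0.001  0.018]
top stopper_block 531 ((520.0564575195312, -366.10577392578125), (90.4766616821289, 91.2528076171875), 82.78753662109375) z [0.003 0.025]
```

```bash
cat > plan.py <<'E'
from h import *
def plan(wps,step=.05,turn=.16):
    """wps: (grip_cm,x,y,z,yaw[,maxstep]) from the measured pose; prints rows in calls of five"""
    o=bot.get_obs(); p=np.array(o["eef_pos"]); r=R.from_quat(o["tool_rot"]).as_matrix(); th=np.arctan2(r[1,0],r[0,0])
    print("now",np.round(p,4),"yaw",round(th,3),"tilt",np.round(r[:,2],3),"t",o["clock"],"w",round(o["grip_width"],4)); rows=[]
    for w in wps:
        st=w[5] if len(w)>5 else step; t=np.array(w[1:4])
        n=max(1,int(np.ceil(max(np.linalg.norm(t-p)/st-.01,abs(w[4]-th)/turn-.01))))
        for i in range(n):
            d=(t-p)/(n-i); a=round((w[4]-th)/(n-i),2)
            s=np.round(100*np.array([d[0]*np.cos(th)+d[1]*np.sin(th),d[0]*np.sin(th)-d[1]*np.cos(th),-d[2]]),1)
            rows.append([w[0],*s,-a]); p=p+np.array([s[0]*np.cos(th)+s[1]*np.sin(th),s[0]*np.sin(th)-s[1]*np.cos(th),-s[2]])/100; th+=a
    while len(rows)%5: rows.append([rows[-1][0],0,0,0,0])
    for i in range(0,len(rows),5): print(", ".join(f"{v+0:g}" for q in rows[i:i+5] for v in q))
    print("end",p.round(4),round(th,3))
E
python3 -c "
from plan import *
plan([(7,.371,.25,.2,1.81)],.052)"
```

```text
now [ 0.2079 -0.4547  0.25  ] yaw 0.429 tilt [ 0. -0. -1.] t 2.0 w 0.0854
7, 3.2, -4.1, 0.4, -0.1, 7, 3.5, -3.8, 0.4, -0.1, 7, 3.9, -3.4, 0.4, -0.1, 7, 4.2, -3, 0.3, -0.1, 7, 4.5, -2.5, 0.4, -0.1
7, 4.7, -2.1, 0.3, -0.1, 7, 4.9, -1.6, 0.4, -0.1, 7, 5.1, -1.1, 0.3, -0.1, 7, 5.1, -0.6, 0.4, -0.1, 7, 5.2, -0.1, 0.3, -0.1
7, 5.1, 0.5, 0.4, -0.1, 7, 5.1, 1, 0.3, -0.09, 7, 5, 1.4, 0.4, -0.1, 7, 4.8, 1.9, 0.3, -0.09, 7, 0, 0, 0, 0
end [0.3712 0.2504 0.2   ] 1.809
```

{"name": "carry_out", "arguments": {
  "increments": [7,3.2,-4.1,0.4,-0.1,7,3.5,-3.8,0.4,-0.1,7,3.9,-3.4,0.4,-0.1,7,4.2,-3,0.3,-0.1,7,4.5,-2.5,0.4,-0.1]
}}

```text
clock: 2.62
eef_pos: [0.2661, -0.2014, 0.2312]
tool_rot: [0.894, 0.449, 0.0, 0.0]
ft_force: [1.5, 0.4, 0.2]
grip_width: 0.0699
grasp_force: 0.0
```

{"name": "carry_out", "arguments": {
  "increments": [7,4.7,-2.1,0.3,-0.1,7,4.9,-1.6,0.4,-0.1,7,5.1,-1.1,0.3,-0.1,7,5.1,-0.6,0.4,-0.1,7,5.2,-0.1,0.3,-0.1]
}}

```text
clock: 3.25
eef_pos: [0.3239, 0.0509, 0.2143]
tool_rot: [0.754, 0.656, 0.001, 0.001]
ft_force: [2.2, -1.2, 1.2]
grip_width: 0.07
grasp_force: 0.0
```

{"name": "carry_out", "arguments": {
  "increments": [7,5.1,0.5,0.4,-0.1,7,5.1,1,0.3,-0.09,7,5,1.4,0.4,-0.1,7,4.8,1.9,0.3,-0.09,7,0,0,0,0]
}}

```text
clock: 3.88
eef_pos: [0.3717, 0.2534, 0.1995]
tool_rot: [0.616, 0.787, 0.0, -0.0]
ft_force: [0.8, -1.0, -0.0]
grip_width: 0.0706
grasp_force: 0.0
```

```bash
python3 -c "
from plan import *
plan([(7,.371,.25,.068,1.81,.035)])"
```

```text
now [0.3717 0.2534 0.1995] yaw 1.813 tilt [ 0.     0.001 -1.   ] t 3.875 w 0.0706
7, -0.1, 0, 3.3, 0, 7, -0.1, -0.1, 3.3, 0, 7, -0.1, 0, 3.3, 0, 7, 0, -0.1, 3.3, 0, 7, 0, 0, 0, 0
end [0.3705 0.25   0.0675] 1.813
```

{"name": "carry_out", "arguments": {
  "increments": [7,0,0,3.3,0,7,0,0,3.3,0,7,0,0,3.3,0,7,0,0,3.3,0,7,0,0,0,0]
}}

```text
clock: 4.5
eef_pos: [0.369, 0.2482, 0.0662]
tool_rot: [0.619, 0.786, -0.003, -0.001]
ft_force: [0.2, -0.2, -0.4]
grip_width: 0.07
grasp_force: 0.0
```

```bash
python3 -c "
from plan import *
plan([(7,.371,.25,.068,1.81,.035)])"
```

```text
now [0.369  0.2482 0.0662] yaw 1.808 tilt [-0.005 -0.004 -1.   ] t 4.5 w 0.07
7, 0.1, 0.2, -0.2, 0, 7, 0, 0, 0, 0, 7, 0, 0, 0, 0, 7, 0, 0, 0, 0, 7, 0, 0, 0, 0
end [0.3708 0.2496 0.0682] 1.808
```

{"name": "carry_out", "arguments": {
  "increments": [3.5,0,0,0,0,3.5,0,0,0,0,3.5,0,0,0,0,3.5,0,0,0,0,3.5,0,0,0,0]
}}

```text
clock: 5.12
eef_pos: [0.3722, 0.2512, 0.0699]
tool_rot: [0.618, 0.786, 0.002, 0.0]
ft_force: [-2.0, 0.1, 5.6]
grip_width: 0.0415
grasp_force: 60.7
```

```bash
python3 -c "
from plan import *
plan([(3.5,.371,.25,.145,1.81,.035),(3.5,.505,.2795,.145,1.81,.04),(3.5,.505,.2795,.1,1.81,.04)])"
```

```text
now [0.3722 0.2512 0.0699] yaw 1.809 tilt [ 0.003  0.002 -1.   ] t 5.125 w 0.0415
3.5, 0, 0, -2.5, 0, 3.5, 0, -0.1, -2.5, 0, 3.5, -0.1, 0, -2.5, 0, 3.5, -0.1, 3.4, 0, 0, 3.5, -0.1, 3.4, 0, 0
3.5, 0, 3.4, 0, 0, 3.5, -0.1, 3.5, 0, 0, 3.5, 0, 0, 2.2, 0, 3.5, 0, 0, 2.3, 0, 3.5, 0, 0, 0, 0
end [0.5053 0.2794 0.0999] 1.809
```

{"name": "carry_out", "arguments": {
  "increments": [3.5,0,0,-2.5,0,3.5,0,-0.1,-2.5,0,3.5,-0.1,0,-2.5,0,3.5,-0.1,3.4,0,0,3.5,-0.1,3.4,0,0]
}}

```text
clock: 5.75
eef_pos: [0.4382, 0.2638, 0.1446]
tool_rot: [0.618, 0.786, 0.001, 0.001]
ft_force: [0.2, -0.4, -1.7]
grip_width: 0.041
grasp_force: 61.5
```

{"name": "carry_out", "arguments": {
  "increments": [3.5,0,3.4,0,0,3.5,-0.1,3.5,0,0,3.5,0,0,0,0,3.5,0,0,0,0,3.5,0,0,0,0]
}}

```text
clock: 6.38
eef_pos: [0.5033, 0.2784, 0.1431]
tool_rot: [0.618, 0.786, -0.0, -0.0]
ft_force: [0.1, -0.0, -1.9]
grip_width: 0.0414
grasp_force: 61.5
```

Run:
```python
from plan import *
p=bot.camera("side"); cv2.imwrite("pics/s1.png",cv2.resize(p["pixels"][90:240,180:330],(600,600),interpolation=3))
plan([(3.5,.505,.2795,.075,1.81,.02)])
```

```text
now [0.5034 0.2784 0.1432] yaw 1.809 tilt [-0. -0. -1.] t 6.425 w 0.0417
3.5, 0, 0, 1.7, 0, 3.5, 0, 0.1, 1.7, 0, 3.5, 0, 0, 1.7, 0, 3.5, 0.1, 0.1, 1.7, 0, 3.5, 0, 0, 0, 0
end [0.5051 0.2799 0.0752] 1.809
```

View pics/s1.png

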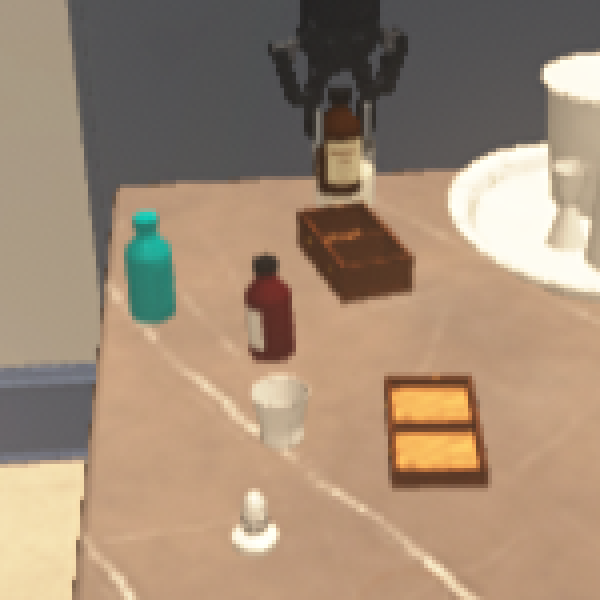

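{"name": "carry_out", "arguments": {
  "increments": [3.5,0,0.1,2,0,3.5,0,0.1,2,0,3.5,0,0,2,0,3.5,0,0,0.5,0,3.5,0,0,0,0]
}}

```text
clock: 7.05
eef_pos: [0.5059, 0.2791, 0.0782]
tool_rot: [0.618, 0.786, -0.0, -0.0]
ft_force: [0.9, 0.2, -0.6]
grip_width: 0.0414
grasp_force: 61.5
```

{"name": "carry_out", "arguments": {
  "increments": [3.5,0,0,0.1,0,3.5,0,0,0.1,0,3.5,0,0,0,0,3.5,0,0,0,0,3.5,0,0,0,0]
}}

```text
clock: 7.68
eef_pos: [0.5063, 0.2791, 0.0761]
tool_rot: [0.618, 0.786, 0.0, 0.0]
ft_force: [1.2, -0.2, -2.0]
grip_width: 0.0416
grasp_force: 61.6
```

{"name": "carry_out", "arguments": {
  "increments": [3.5,0,0,0.1,0,3.5,0,0,0.1,0,3.5,0,0,0,0,3.5,0,0,0,0,3.5,0,0,0,0]
}}

```text
clock: 8.3
eef_pos: [0.5063, 0.2794, 0.075]
tool_rot: [0.618, 0.786, 0.001, -0.0]
ft_force: [-1.7, 0.2, 5.0]
grip_width: 0.0417
grasp_force: 62.2
```

{"name": "carry_out", "arguments": {
  "increments": [3.5,0,0,0.1,0,3.5,0,0,0,0,3.5,0,0,0,0,3.5,0,0,0,0,3.5,0,0,0,0]
}}

```text
clock: 8.93
eef_pos: [0.5063, 0.2794, 0.0749]
tool_rot: [0.618, 0.786, 0.001, 0.0]
ft_force: [-3.1, -2.0, 10.4]
grip_width: 0.0412
grasp_force: 62.7
```

{"name": "carry_out", "arguments": {
  "increments": [3.5,0,0,-0.1,0,6.5,0,0,0,0,6.5,0,0,0,0,6.5,0,0,0,0,6.5,0,0,-1,0]
}}

```text
clock: 9.55
eef_pos: [0.5055, 0.2786, 0.0833]
tool_rot: [0.618, 0.786, -0.001, -0.0]
ft_force: [-0.2, 0.0, 0.0]
grip_width: 0.0652
grasp_force: 0.0
```

```bash
python3 -c "
from plan import *
plan([(6.5,.505,.2795,.2,1.81,.045),(7,.42,.083,.2,1.81,.045),(7,.42,.083,.061,1.81,.035)])"
```

```text
now [0.5055 0.2786 0.0833] yaw 1.809 tilt [-0.002 -0.001 -1.   ] t 9.55 w 0.0652
6.5, 0, 0, -3.9, 0, 6.5, 0, 0, -3.9, 0, 6.5, 0.1, 0, -3.9, 0, 7, -3.4, -2.6, 0, 0, 7, -3.4, -2.6, 0, 0
7, -3.4, -2.6, 0, 0, 7, -3.4, -2.6, 0, 0, 7, -3.5, -2.5, 0, 0, 7, 0, 0, 3.5, 0, 7, 0, 0, 3.5, 0
7, 0, 0, 3.5, 0, 7, 0, 0, 3.4, 0, 7, 0, 0, 0, 0, 7, 0, 0, 0, 0, 7, 0, 0, 0, 0
end [0.4202 0.083  0.0613] 1.809
```

{"name": "carry_out", "arguments": {
  "increments": [6.5,0,0,-3.9,0,6.5,0,0,-3.9,0,6.5,0.1,0,-3.9,0,7,-3.4,-2.6,0,0,7,-3.4,-2.6,0,0]
}}

```text
clock: 10.18
eef_pos: [0.4717, 0.2013, 0.2024]
tool_rot: [0.618, 0.786, 0.001, 0.001]
ft_force: [-0.2, -1.1, 0.2]
grip_width: 0.0705
grasp_force: 0.0
```

{"name": "carry_out", "arguments": {
  "increments": [7,-3.4,-2.6,0,0,7,-3.4,-2.6,0,0,7,-3.5,-2.5,0,0,7,0,0,0,0,7,0,0,3.5,0]
}}

```text
clock: 10.8
eef_pos: [0.4242, 0.084, 0.1688]
tool_rot: [0.619, 0.786, 0.004, 0.003]
ft_force: [0.9, -0.5, -1.2]
grip_width: 0.0701
grasp_force: 0.0
```

{"name": "carry_out", "arguments": {
  "increments": [7,0,0,3.5,0,7,0,0,3.5,0,7,0,0,3.4,0,7,0,0,0,0,7,0,0,0,0]
}}

```text
clock: 11.42
eef_pos: [0.4221, 0.0841, 0.0631]
tool_rot: [0.618, 0.786, 0.001, 0.001]
ft_force: [-0.9, 0.5, -0.2]
grip_width: 0.0702
grasp_force: 0.0
```

Within 2 mm of target, so I'll grip, lift and plan the placing.

{"name": "carry_out", "arguments": {
  "increments": [3.3,0,-0.1,0,0,3.3,0,0,0,0,3.3,0,0,0,0,3.3,0,0,0,0,3.3,0,0,0,0]
}}

```text
clock: 12.05
eef_pos: [0.4209, 0.0833, 0.0636]
tool_rot: [0.618, 0.786, 0.001, 0.001]
ft_force: [-1.7, -0.6, 6.7]
grip_width: 0.0393
grasp_force: 59.5
```

```bash
python3 -c "
from plan import *
z=bot.get_obs()['eef_pos'][2]
plan([(3.3,.422,.083,z+.085,1.81,.045),(3.3,.522,.2115,z+.085,1.81,.04)])"
```

```text
now [0.4209 0.0833 0.0636] yaw 1.809 tilt [ 0.003  0.    -1.   ] t 12.05 w 0.0393
3.3, 0, 0, -4.3, 0, 3.3, -0.1, 0.1, -4.2, 0, 3.3, 2, 2.5, 0, 0, 3.3, 2, 2.6, 0, 0, 3.3, 2.1, 2.5, 0, 0
3.3, 2, 2.6, 0, 0, 3.3, 2.1, 2.5, 0, 0, 3.3, 0, 0, 0, 0, 3.3, 0, 0, 0, 0, 3.3, 0, 0, 0, 0
end [0.5215 0.2116 0.1486] 1.809
```

{"name": "carry_out", "arguments": {
  "increments": [3.3,0,0,-4.3,0,3.3,0,0,-4.2,0,3.3,2,2.5,0,0,3.3,2,2.6,0,0,3.3,2.1,2.5,0,0]
}}

```text
clock: 12.68
eef_pos: [0.4802, 0.1611, 0.148]
tool_rot: [0.618, 0.786, 0.001, 0.0]
ft_force: [-0.2, -0.2, -1.1]
grip_width: 0.0391
grasp_force: 61.5
```

{"name": "carry_out", "arguments": {
  "increments": [3.3,2,2.6,0,0,3.3,2.1,2.5,0,0,3.3,0,0,0,0,3.3,0,0,0,0,3.3,0,0,0,0]
}}

```text
clock: 13.3
eef_pos: [0.5187, 0.2114, 0.1471]
tool_rot: [0.618, 0.786, -0.0, -0.0]
ft_force: [-0.4, 0.5, -1.4]
grip_width: 0.0389
grasp_force: 61.5
```

Run:
```python
from plan import *
p=bot.camera("side"); cv2.imwrite("pics/s2.png",cv2.resize(p["pixels"][90:240,180:330],(500,500),interpolation=3))
plan([(3.3,.522,.2115,.0735,1.81,.02)])
```

```text
now [0.5188 0.2115 0.1472] yaw 1.808 tilt [-0. -0. -1.] t 13.35 w 0.0392
3.3, 0, 0.1, 1.8, 0, 3.3, 0, 0.1, 1.9, 0, 3.3, 0, 0.1, 1.8, 0, 3.3, -0.1, 0, 1.9, 0, 3.3, 0, 0, 0, 0
end [0.522  0.2112 0.0732] 1.808
```

View pics/s2.png

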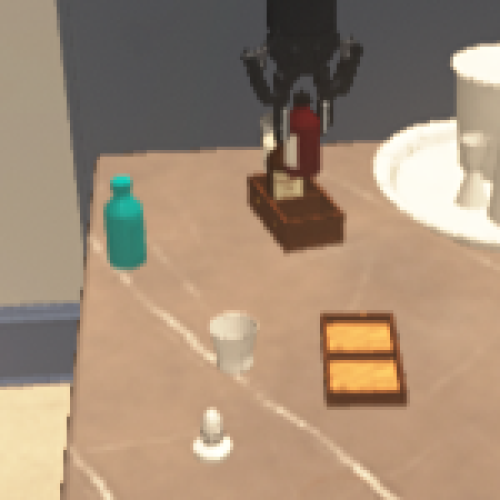

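The red bottle hangs upright at crop (303,145) over the right bay, and the brown one stands in the left bay. I'll lower it.

{"name": "carry_out", "arguments": {
  "increments": [3.3,0,0.1,2,0,3.3,0,0.1,2,0,3.3,0,0.1,2,0,3.3,0,0,1.4,0,3.3,0,0,0,0]
}}

```text
clock: 13.98
eef_pos: [0.5212, 0.2123, 0.072]
tool_rot: [0.618, 0.786, -0.001, -0.001]
ft_force: [0.4, -0.1, -1.2]
grip_width: 0.0391
grasp_force: 61.5
```

{"name": "carry_out", "arguments": {
  "increments": [3.3,0,0,0.1,0,3.3,0,0,0.1,0,3.3,0,0,0,0,3.3,0,0,0,0,3.3,0,0,0,0]
}}

```text
clock: 14.6
eef_pos: [0.5223, 0.213, 0.0712]
tool_rot: [0.618, 0.786, 0.0, 0.0]
ft_force: [-0.3, 0.1, -1.3]
grip_width: 0.0394
grasp_force: 61.5
```

{"name": "carry_out", "arguments": {
  "increments": [3.3,0,0,0.1,0,3.3,0,0,0,0,3.3,0,0,0,0,3.3,0,0,0,0,3.3,0,0,0,0]
}}

```text
clock: 15.22
eef_pos: [0.5223, 0.213, 0.07]
tool_rot: [0.618, 0.786, 0.0, 0.0]
ft_force: [-0.6, -0.5, -0.5]
grip_width: 0.0391
grasp_force: 61.5
```

{"name": "carry_out", "arguments": {
  "increments": [3.3,0,0,0.1,0,3.3,0,0,0,0,3.3,0,0,0,0,3.3,0,0,0,0,3.3,0,0,0,0]
}}

```text
clock: 15.85
eef_pos: [0.5222, 0.213, 0.069]
tool_rot: [0.618, 0.786, -0.0, -0.0]
ft_force: [0.1, 0.1, -0.3]
grip_width: 0.0391
grasp_force: 61.6
```

{"name": "carry_out", "arguments": {
  "increments": [3.3,0,0,0.1,0,3.3,0,0,0,0,3.3,0,0,0,0,3.3,0,0,0,0,3.3,0,0,0,0]
}}

```text
clock: 16.48
eef_pos: [0.5224, 0.213, 0.0688]
tool_rot: [0.618, 0.786, 0.0, 0.0]
ft_force: [-1.9, -0.7, 5.9]
grip_width: 0.0388
grasp_force: 62.2
```

{"name": "carry_out", "arguments": {
  "increments": [6.2,0,0,0,0,6.2,0,0,0,0,6.2,0,0,0,0,6.2,0,0,-1,0,6.2,0,0,-3,0]
}}

```text
clock: 17.1
eef_pos: [0.521, 0.2124, 0.1072]
tool_rot: [0.618, 0.786, -0.002, -0.001]
ft_force: [0.2, 1.0, -0.5]
grip_width: 0.0621
grasp_force: 0.0
```

```bash
python3 -c "
from plan import *
plan([(6.2,.522,.212,.19,1.81,.045),(7.5,.394,-.353,.15,1.49,.052),(7.5,.394,-.353,.15,1.49),(7.5,.394,-.353,.036,1.49,.03)])"
```

```text
now [0.521  0.2124 0.1072] yaw 1.809 tilt [-0.004 -0.002 -1.   ] t 17.1 w 0.0621
6.2, 0, 0, -4.1, 0, 6.2, -0.1, 0.1, -4.2, 0, 7.5, -4.3, -2.1, 0.3, 0.03, 7.5, -4.4, -2, 0.3, 0.03, 7.5, -4.4, -1.9, 0.3, 0.03
7.5, -4.5, -1.8, 0.3, 0.03, 7.5, -4.6, -1.6, 0.4, 0.02, 7.5, -4.6, -1.5, 0.3, 0.03, 7.5, -4.6, -1.4, 0.4, 0.02, 7.5, -4.6, -1.3, 0.3, 0.03
7.5, -4.7, -1.2, 0.4, 0.02, 7.5, -4.7, -1, 0.3, 0.03, 7.5, -4.8, -0.9, 0.4, 0.02, 7.5, -4.7, -0.9, 0.3, 0.03, 7.5, 0, 0, 0, 0
7.5, 0, 0, 2.9, 0, 7.5, 0, 0, 2.8, 0, 7.5, 0, 0, 2.9, 0, 7.5, 0, 0, 2.8, 0, 7.5, 0, 0, 0, 0
end [ 0.3936 -0.3526  0.0362] 1.489
```

{"name": "carry_out", "arguments": {
  "increments": [6.2,0,0,-4.1,0,6.2,0,0,-4.2,0,7.5,-4.3,-2.1,0.3,0.03,7.5,-4.4,-2,0.3,0.03,7.5,-4.4,-1.9,0.3,0.03]
}}

```text
clock: 17.73
eef_pos: [0.4905, 0.0712, 0.1829]
tool_rot: [0.653, 0.757, 0.001, 0.001]
ft_force: [0.9, -1.0, -0.6]
grip_width: 0.0751
grasp_force: 0.0
```

{"name": "carry_out", "arguments": {
  "increments": [7.5,-4.5,-1.8,0.3,0.03,7.5,-4.6,-1.6,0.4,0.02,7.5,-4.6,-1.5,0.3,0.03,7.5,-4.6,-1.4,0.4,0.02,7.5,-4.6,-1.3,0.3,0.03]
}}

```text
clock: 18.35
eef_pos: [0.4367, -0.1646, 0.1658]
tool_rot: [0.701, 0.713, 0.0, 0.001]
ft_force: [-0.2, -0.2, -0.4]
grip_width: 0.0753
grasp_force: 0.0
```

{"name": "carry_out", "arguments": {
  "increments": [7.5,-4.7,-1.2,0.4,0.02,7.5,-4.7,-1,0.3,0.03,7.5,-4.8,-0.9,0.4,0.02,7.5,-4.7,-0.9,0.3,0.03,7.5,0,0,0,0]
}}

```text
clock: 18.98
eef_pos: [0.3929, -0.3544, 0.1514]
tool_rot: [0.737, 0.676, -0.0, 0.001]
ft_force: [0.6, -0.1, 0.1]
grip_width: 0.075
grasp_force: 0.0
```

Run:
```python
from plan import *
p=bot.camera("side"); cv2.imwrite("pics/s3.png",cv2.resize(p["pixels"][120:320,180:380],(600,600),interpolation=3))
plan([(7.5,.394,-.353,.036,1.49,.03)])
```

```text
now [ 0.3932 -0.3525  0.1513] yaw 1.486 tilt [ 0.  0. -1.] t 19.025 w 0.0751
7.5, 0, 0, 2.9, 0, 7.5, 0, 0, 2.9, 0, 7.5, 0, 0, 2.9, 0, 7.5, 0, 0.1, 2.8, 0, 7.5, 0, 0, 0, 0
end [ 0.3942 -0.3526  0.0363] 1.486
```

View pics/s3.png

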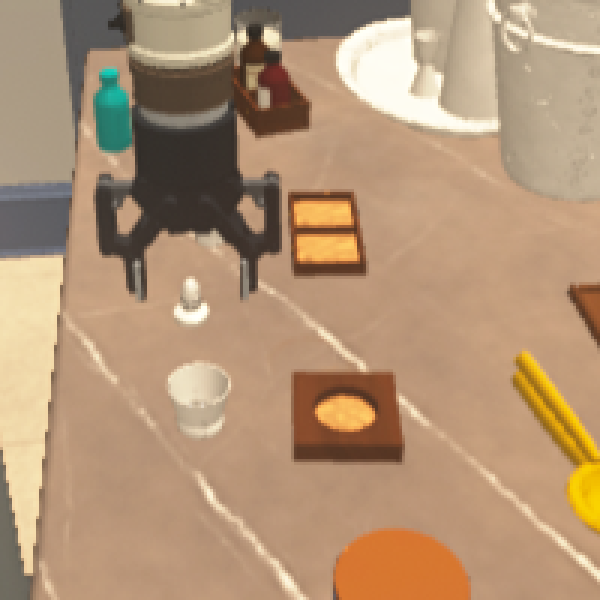

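Both bottles stand upright in the caddy at crop (262,75), and the gripper is lined up with the large cup at (200,395). I'll descend and grip.

{"name": "carry_out", "arguments": {
  "increments": [7.5,0,0,2.9,0,7.5,0,0,2.9,0,7.5,0,0,2.9,0,7.5,0,0,2.8,0,7.5,0,0,0,0]
}}

```text
clock: 19.65
eef_pos: [0.3927, -0.3486, 0.0345]
tool_rot: [0.735, 0.678, -0.0, -0.003]
ft_force: [-0.8, -0.8, -0.2]
grip_width: 0.075
grasp_force: 0.0
```

{"name": "carry_out", "arguments": {
  "increments": [4,0,0,0,0,4,0,0,0,0,4,0,0,0,0,4,0,0,0,0,4,0,0,0,0]
}}

```text
clock: 20.27
eef_pos: [0.3947, -0.3518, 0.0381]
tool_rot: [0.735, 0.678, 0.0, 0.001]
ft_force: [-0.7, 2.4, 6.1]
grip_width: 0.0495
grasp_force: 61.4
```

```bash
python3 -c "
from plan import *
z=bot.get_obs()['eef_pos'][2]
plan([(4,.394,-.353,z+.08,1.49,.04),(4,.544,-.108,z+.08,1.49,.045)])"
```

```text
now [ 0.3947 -0.3518  0.0381] yaw 1.489 tilt [ 0.003 -0.001 -1.   ] t 20.275 w 0.0495
4, -0.1, 0, -4, 0, 4, 0, -0.1, -4, 0, 4, 3.7, 1.9, 0, 0, 4, 3.7, 1.8, 0, 0, 4, 3.6, 1.9, 0, 0
4, 3.7, 1.8, 0, 0, 4, 3.6, 1.9, 0, 0, 4, 3.7, 1.8, 0, 0, 4, 3.6, 1.9, 0, 0, 4, 0, 0, 0, 0
end [ 0.5441 -0.1082  0.1181] 1.489
```

{"name": "carry_out", "arguments": {
  "increments": [4,0,0,-4,0,4,0,0,-4,0,4,3.7,1.9,0,0,4,3.7,1.8,0,0,4,3.6,1.9,0,0]
}}

```text
clock: 20.9
eef_pos: [0.4595, -0.2456, 0.1173]
tool_rot: [0.736, 0.677, 0.0, 0.001]
ft_force: [0.0, 0.1, -0.7]
grip_width: 0.0492
grasp_force: 62.2
```

{"name": "carry_out", "arguments": {
  "increments": [4,3.7,1.8,0,0,4,3.6,1.9,0,0,4,3.7,1.8,0,0,4,3.6,1.9,0,0,4,0,0,0,0]
}}

```text
clock: 21.52
eef_pos: [0.5461, -0.1046, 0.1169]
tool_rot: [0.734, 0.679, 0.001, 0.001]
ft_force: [-0.0, 0.4, 0.4]
grip_width: 0.0496
grasp_force: 62.2
```

Run:
```python
from plan import *
p=bot.camera("side"); cv2.imwrite("pics/s4.png",cv2.resize(p["pixels"][120:270,220:370],(500,500),interpolation=3))
plan([(4,.544,-.108,.046,1.49,.02)])
```

```text
now [ 0.545  -0.1058  0.1167] yaw 1.491 tilt [ 0.001 -0.001 -1.   ] t 21.575 w 0.049
4, -0.1, 0, 1.8, 0, 4, 0, 0, 1.8, 0, 4, -0.1, 0, 1.7, 0, 4, 0, -0.1, 1.8, 0, 4, 0, 0, 0, 0
end [ 0.5439 -0.1077  0.0457] 1.491
```

View pics/s4.png

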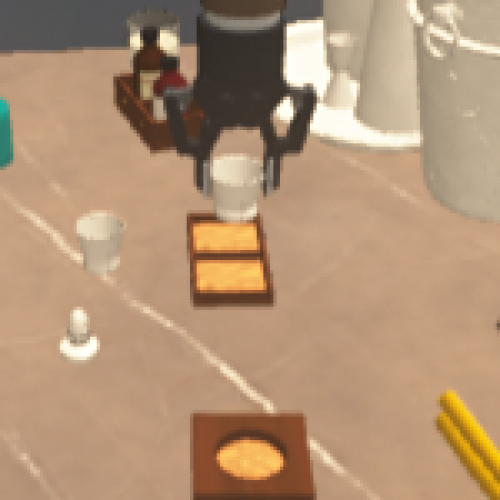

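The cup hangs upright at crop (237,188) above the near bay. I'll lower it.

{"name": "carry_out", "arguments": {
  "increments": [4,-0.1,0,2,0,4,-0.1,0,2,0,4,0,0,2,0,4,0,0,1,0,4,0,0,0,0]
}}

```text
clock: 22.2
eef_pos: [0.5433, -0.1094, 0.0456]
tool_rot: [0.736, 0.677, -0.0, -0.001]
ft_force: [-0.4, -0.1, -0.3]
grip_width: 0.0491
grasp_force: 62.2
```

{"name": "carry_out", "arguments": {
  "increments": [4,0,0,0.1,0,4,0,0,0.1,0,4,0,0,0,0,4,0,0,0,0,4,0,0,0,0]
}}

```text
clock: 22.82
eef_pos: [0.5441, -0.1088, 0.0441]
tool_rot: [0.735, 0.678, 0.0, 0.0]
ft_force: [-0.5, -0.2, -0.0]
grip_width: 0.0492
grasp_force: 62.2
```

{"name": "carry_out", "arguments": {
  "increments": [4,0,0,0.1,0,4,0,0,0,0,4,0,0,0,0,4,0,0,0,0,4,0,0,0,0]
}}

```text
clock: 23.45
eef_pos: [0.5442, -0.1089, 0.0432]
tool_rot: [0.736, 0.678, 0.0, 0.0]
ft_force: [-0.4, -0.1, 1.9]
grip_width: 0.0495
grasp_force: 62.4
```

{"name": "carry_out", "arguments": {
  "increments": [7,0,0,0,0,7,0,0,0,0,7,0,0,0,0,7,0,0,-1,0,7,0,0,-3,0]
}}

```text
clock: 24.08
eef_pos: [0.5427, -0.1086, 0.0823]
tool_rot: [0.735, 0.678, -0.001, -0.002]
ft_force: [0.2, -0.1, -0.4]
grip_width: 0.0699
grasp_force: 0.0
```

```bash
python3 -c "
from plan import *
plan([(7,.544,-.108,.12,1.49,.045),(7,.422,-.0615,.12,1.49,.045),(7,.422,-.0615,.037,1.49,.03)])"
```

```text
now [ 0.5427 -0.1086  0.0823] yaw 1.489 tilt [-0.004  0.001 -1.   ] t 24.075 w 0.0699
7, 0.1, 0.1, -3.8, 0, 7, 1.2, -4.2, 0, 0, 7, 1.2, -4.2, 0, 0, 7, 1.2, -4.1, 0, 0, 7, 0, 0, 2.8, 0
7, 0, 0, 2.8, 0, 7, 0, 0, 2.7, 0, 7, 0, 0, 0, 0, 7, 0, 0, 0, 0, 7, 0, 0, 0, 0
end [ 0.4221 -0.0615  0.0373] 1.489
```

{"name": "carry_out", "arguments": {
  "increments": [7,0,0,-3.8,0,7,1.2,-4.2,0,0,7,1.2,-4.2,0,0,7,1.2,-4.1,0,0,7,0,0,0,0]
}}

```text
clock: 24.7
eef_pos: [0.419, -0.0618, 0.1212]
tool_rot: [0.735, 0.678, -0.001, -0.001]
ft_force: [1.3, -0.1, -1.0]
grip_width: 0.0702
grasp_force: 0.0
```

{"name": "carry_out", "arguments": {
  "increments": [7,0,0,2,0,7,0,0,3,0,7,0,0,3.3,0,7,0,0,0,0,7,0,0,0,0]
}}

```text
clock: 25.32
eef_pos: [0.4238, -0.063, 0.039]
tool_rot: [0.736, 0.677, 0.001, 0.001]
ft_force: [1.2, 0.2, -0.6]
grip_width: 0.0702
grasp_force: 0.0
```

{"name": "carry_out", "arguments": {
  "increments": [7,0,0,0,0,3.6,0,0,0,0,3.6,0,0,0,0,3.6,0,0,0,0,3.6,0,0,0,0]
}}

```text
clock: 25.95
eef_pos: [0.423, -0.0628, 0.0393]
tool_rot: [0.735, 0.678, 0.001, 0.001]
ft_force: [-2.3, 0.3, 7.8]
grip_width: 0.0445
grasp_force: 59.7
```

```bash
python3 -c "
from plan import *
z=bot.get_obs()['eef_pos'][2]
plan([(3.6,.422,-.0615,z+.08,1.49,.04),(3.6,.549,-.037,z+.08,1.49,.045)])"
```

```text
now [ 0.423  -0.0628  0.0393] yaw 1.489 tilt [ 0.002 -0.    -1.   ] t 25.95 w 0.0445
3.6, 0.1, -0.1, -4, 0, 3.6, 0, 0, -4, 0, 3.6, 1.2, 4.1, 0, 0, 3.6, 1.2, 4.2, 0, 0, 3.6, 1.1, 4.1, 0, 0
end [ 0.5485 -0.037   0.1193] 1.489
```

{"name": "carry_out", "arguments": {
  "increments": [3.6,0.1,0,-4,0,3.6,0,0,-4,0,3.6,1.2,4.1,0,0,3.6,1.2,4.2,0,0,3.6,1.1,4.1,0,0]
}}

```text
clock: 26.58
eef_pos: [0.5504, -0.0367, 0.1187]
tool_rot: [0.735, 0.678, 0.0, 0.0]
ft_force: [-0.6, -0.2, -0.6]
grip_width: 0.0438
grasp_force: 61.0
```

{"name": "carry_out", "arguments": {
  "increments": [3.6,0,0,0,0,3.6,0,0,0,0,3.6,0,0,1,0,3.6,0,0,1,0,3.6,0,0,0,0]
}}

```text
clock: 27.2
eef_pos: [0.5474, -0.0371, 0.0967]
tool_rot: [0.736, 0.677, -0.001, -0.001]
ft_force: [0.0, -0.7, 0.1]
grip_width: 0.0439
grasp_force: 61.1
```

Run:
```python
from plan import *
p=bot.camera("side"); cv2.imwrite("pics/s5.png",cv2.resize(p["pixels"][120:270,220:370],(500,500),interpolation=3))
plan([(3.6,.549,-.037,.048,1.49,.02)])
```

```text
now [ 0.548  -0.0371  0.0973] yaw 1.489 tilt [-0.002  0.    -1.   ] t 27.25 w 0.0438
3.6, 0, 0, 1.6, 0, 3.6, 0, 0, 1.7, 0, 3.6, 0, 0.1, 1.6, 0, 3.6, 0, 0, 0, 0, 3.6, 0, 0, 0, 0
end [ 0.549  -0.0372  0.0483] 1.489
```

View pics/s5.png

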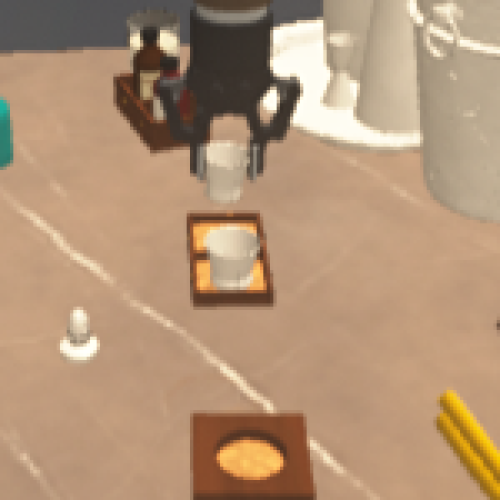

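The large cup stands in the near bay at crop (231,255), and the small cup hangs upright at (225,172) above the far bay. I'll lower it.

{"name": "carry_out", "arguments": {
  "increments": [3.6,0,0.1,1.6,0,3.6,0,0,1.7,0,3.6,0,0,1.6,0,3.6,0,0,0,0,3.6,0,0,0,0]
}}

```text
clock: 27.88
eef_pos: [0.5502, -0.0371, 0.0491]
tool_rot: [0.735, 0.678, 0.0, 0.0]
ft_force: [-0.1, 0.8, 0.6]
grip_width: 0.0442
grasp_force: 61.1
```

{"name": "carry_out", "arguments": {
  "increments": [3.6,0,0,0.1,0,3.6,0,0,0.1,0,3.6,0,0,0.1,0,3.6,0,0,0,0,3.6,0,0,0,0]
}}

```text
clock: 28.5
eef_pos: [0.55, -0.0371, 0.046]
tool_rot: [0.736, 0.677, 0.0, 0.0]
ft_force: [-0.3, -0.3, -0.5]
grip_width: 0.0441
grasp_force: 61.1
```

{"name": "carry_out", "arguments": {
  "increments": [3.6,0,0,0.1,0,3.6,0,0,0,0,3.6,0,0,0,0,3.6,0,0,0,0,3.6,0,0,0,0]
}}

```text
clock: 29.12
eef_pos: [0.55, -0.0371, 0.045]
tool_rot: [0.735, 0.678, 0.0, 0.0]
ft_force: [-0.3, -0.5, -0.1]
grip_width: 0.0436
grasp_force: 61.1
```

{"name": "carry_out", "arguments": {
  "increments": [3.6,0,0,0.1,0,3.6,0,0,0,0,3.6,0,0,0,0,3.6,0,0,0,0,3.6,0,0,0,0]
}}

```text
clock: 29.75
eef_pos: [0.5501, -0.0371, 0.0444]
tool_rot: [0.736, 0.678, 0.0, 0.0]
ft_force: [-1.5, 0.7, 6.4]
grip_width: 0.044
grasp_force: 61.6
```

{"name": "carry_out", "arguments": {
  "increments": [6.5,0,0,0,0,6.5,0,0,0,0,6.5,0,0,0,0,6.5,0,0,-1,0,6.5,0,0,-3,0]
}}

```text
clock: 30.38
eef_pos: [0.5485, -0.037, 0.0833]
tool_rot: [0.735, 0.678, -0.001, -0.001]
ft_force: [0.2, -0.2, 0.4]
grip_width: 0.0649
grasp_force: 0.0
```

```bash
python3 -c "
from plan import *
plan([(6.5,.549,-.037,.13,1.49,.045),(5,.392,-.2005,.13,1.49,.045),(5,.392,-.2005,.13,1.49),(5,.392,-.2005,.037,1.49,.035)])"
```

```text
now [ 0.5485 -0.037   0.0833] yaw 1.489 tilt [-0.004  0.    -1.   ] t 30.375 w 0.0649
6.5, 0, 0, -2.3, 0, 6.5, 0, 0, -2.4, 0, 5, -2.9, -2.4, 0, 0, 5, -2.9, -2.4, 0, 0, 5, -2.9, -2.4, 0, 0
5, -3, -2.4, 0, 0, 5, -2.9, -2.3, 0, 0, 5, -3, -2.4, 0, 0, 5, 0, 0, 0, 0, 5, 0, 0, 3.1, 0
5, 0, 0, 3.1, 0, 5, 0, 0, 3.1, 0, 5, 0, 0, 0, 0, 5, 0, 0, 0, 0, 5, 0, 0, 0, 0
end [ 0.3916 -0.2007  0.0373] 1.489
```

{"name": "carry_out", "arguments": {
  "increments": [6.5,0,0,-2.3,0,6.5,0,0,-2.4,0,5,-2.9,-2.4,0,0,5,-2.9,-2.4,0,0,5,-2.9,-2.4,0,0]
}}

```text
clock: 31.0
eef_pos: [0.4706, -0.1186, 0.1319]
tool_rot: [0.735, 0.678, 0.0, 0.001]
ft_force: [0.2, -0.6, 0.2]
grip_width: 0.0502
grasp_force: 0.0
```

{"name": "carry_out", "arguments": {
  "increments": [5,-3,-2.4,0,0,5,-2.9,-2.3,0,0,5,-3,-2.4,0,0,5,0,0,0,0,5,0,0,0,0]
}}

```text
clock: 31.62
eef_pos: [0.3936, -0.2009, 0.1317]
tool_rot: [0.736, 0.677, 0.0, 0.001]
ft_force: [0.5, 0.5, 0.1]
grip_width: 0.0502
grasp_force: 0.0
```

Run:
```python
from plan import *
p=bot.camera("side"); cv2.imwrite("pics/s6.png",cv2.resize(p["pixels"][120:270,200:350],(500,500),interpolation=3))
for d in bot.place_of(p,"stopper")[:2]: print(d["p"],world(p,d["xyz"]).round(4))
plan([(5,.392,-.2005,.037,1.49,.035)])
```

```text
0.58 [ 0.3946 -0.1997 -0.0034]
now [ 0.3939 -0.2004  0.1314] yaw 1.49 tilt [ 0.001 -0.    -1.   ] t 31.725 w 0.0498
5, 0, -0.1, 3.1, 0, 5, 0, 0, 3.2, 0, 5, 0, -0.1, 3.1, 0, 5, 0, 0, 0, 0, 5, 0, 0, 0, 0
end [ 0.3919 -0.2002  0.0374] 1.49
```

View pics/s6.png

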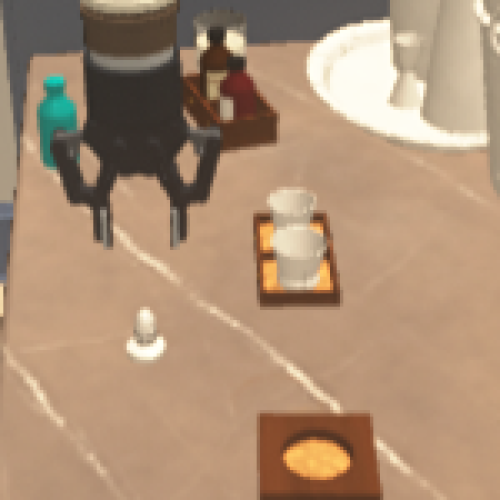

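Both cups stand in their own bays at crop (292,210) and (300,255). The gripper is centred over the stopper at (145,333), so I'll descend and grip.

{"name": "carry_out", "arguments": {
  "increments": [5,0,-0.1,3.1,0,5,0,0,3.2,0,5,0,0,3.1,0,5,0,0,0,0,5,0,0,0,0]
}}

```text
clock: 32.35
eef_pos: [0.393, -0.2006, 0.0378]
tool_rot: [0.735, 0.678, 0.0, 0.0]
ft_force: [-0.3, -0.9, 0.3]
grip_width: 0.0501
grasp_force: 0.0
```

{"name": "carry_out", "arguments": {
  "increments": [5,0,0,0,0,1,0,0,0,0,1,0,0,0,0,1,0,0,0,0,1,0,0,0,0]
}}

```text
clock: 32.98
eef_pos: [0.3924, -0.201, 0.0379]
tool_rot: [0.736, 0.677, 0.0, 0.001]
ft_force: [-1.9, 0.6, 5.4]
grip_width: 0.0146
grasp_force: 58.6
```

{"name": "carry_out", "arguments": {
  "increments": [1,0,0,0,0,1,0,0,0,0,1,0,0,0,0,1,0,0,0,0,1,0,0,0,0]
}}

```text
clock: 33.6
eef_pos: [0.3924, -0.201, 0.0379]
tool_rot: [0.736, 0.677, 0.0, 0.001]
ft_force: [-1.2, 0.5, 5.5]
grip_width: 0.0149
grasp_force: 58.6
```

```bash
python3 -c "
from plan import *
z=bot.get_obs()['eef_pos'][2]
plan([(1,.392,-.2005,z+.07,1.49,.04),(1,.519,-.366,z+.07,1.49,.043)])"
```

```text
now [ 0.3924 -0.201   0.0379] yaw 1.489 tilt [ 0.001 -0.001 -1.   ] t 33.6 w 0.0149
1, 0, 0, -3.5, 0, 1, 0, 0, -3.5, 0, 1, -3.1, 2.8, 0, 0, 1, -3.1, 2.8, 0, 0, 1, -3.1, 2.8, 0, 0
1, -3.1, 2.8, 0, 0, 1, -3, 2.8, 0, 0, 1, 0, 0, 0, 0, 1, 0, 0, 0, 0, 1, 0, 0, 0, 0
end [ 0.5193 -0.366   0.1079] 1.489
```

{"name": "carry_out", "arguments": {
  "increments": [1,0,0,-3.5,0,1,0,0,-3.5,0,1,-3.1,2.8,0,0,1,-3.1,2.8,0,0,1,-3.1,2.8,0,0]
}}

```text
clock: 34.22
eef_pos: [0.4688, -0.3013, 0.1073]
tool_rot: [0.735, 0.678, 0.0, 0.0]
ft_force: [0.7, 0.0, -0.3]
grip_width: 0.0147
grasp_force: 58.9
```

{"name": "carry_out", "arguments": {
  "increments": [1,-3.1,2.8,0,0,1,-3,2.8,0,0,1,0,0,0,0,1,0,0,1.5,0,1,0,0,0,0]
}}

```text
clock: 34.85
eef_pos: [0.5169, -0.3637, 0.0898]
tool_rot: [0.735, 0.678, -0.001, -0.003]
ft_force: [-0.1, 1.5, -2.1]
grip_width: 0.0145
grasp_force: 58.9
```

Run:
```python
from plan import *
p=bot.camera("side"); cv2.imwrite("pics/s7.png",cv2.resize(p["pixels"][170:310,210:350],(500,500),interpolation=3))
plan([(1,.519,-.366,.05,1.49,.02)])
```

```text
now [ 0.5174 -0.3641  0.0907] yaw 1.489 tilt [-0.003  0.002 -1.   ] t 34.9 w 0.0147
1, -0.1, 0.1, 1.4, 0, 1, 0, 0, 1.3, 0, 1, -0.1, 0.1, 1.4, 0, 1, 0, 0, 0, 0, 1, 0, 0, 0, 0
end [ 0.5193 -0.3663  0.0497] 1.489
```

View pics/s7.png

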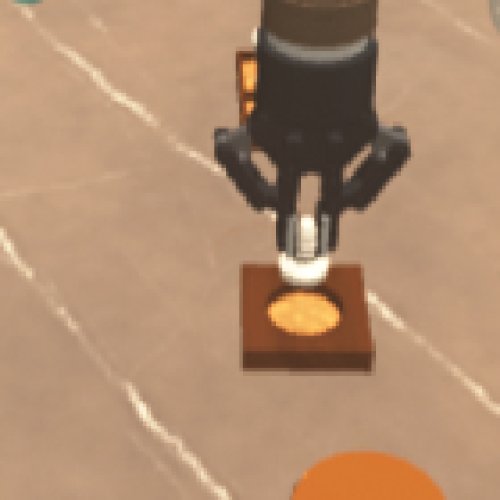

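The stopper hangs upright at crop (305,255), over the well at (305,312). I'll lower it.

{"name": "carry_out", "arguments": {
  "increments": [1,0,0,1.4,0,1,0,0.1,1.3,0,1,0,0,1.4,0,1,0,0,0,0,1,0,0,0,0]
}}

```text
clock: 35.52
eef_pos: [0.52, -0.3658, 0.0509]
tool_rot: [0.736, 0.678, -0.0, -0.0]
ft_force: [0.4, 0.3, 0.6]
grip_width: 0.0148
grasp_force: 58.9
```

{"name": "carry_out", "arguments": {
  "increments": [1,0,0,0.1,0,1,0,0,0.1,0,1,0,0,0.1,0,1,0,0,0,0,1,0,0,0,0]
}}

```text
clock: 36.15
eef_pos: [0.5199, -0.3657, 0.048]
tool_rot: [0.736, 0.678, 0.0, -0.0]
ft_force: [-0.4, 0.3, -0.6]
grip_width: 0.0145
grasp_force: 58.9
```

{"name": "carry_out", "arguments": {
  "increments": [1,0,0,0.1,0,1,0,0,0,0,1,0,0,0,0,1,0,0,0,0,1,0,0,0,0]
}}

```text
clock: 36.78
eef_pos: [0.52, -0.3657, 0.047]
tool_rot: [0.735, 0.678, 0.0, 0.0]
ft_force: [0.1, -0.2, -0.8]
grip_width: 0.0146
grasp_force: 58.9
```

{"name": "carry_out", "arguments": {
  "increments": [1,0,0,0.1,0,1,0,0,0,0,1,0,0,0,0,1,0,0,0,0,1,0,0,0,0]
}}

```text
clock: 37.4
eef_pos: [0.52, -0.3658, 0.0461]
tool_rot: [0.735, 0.678, 0.0, 0.0]
ft_force: [-0.3, 0.3, -0.4]
grip_width: 0.0147
grasp_force: 59.0
```

{"name": "carry_out", "arguments": {
  "increments": [1,0,0,0.1,0,1,0,0,0,0,1,0,0,0,0,1,0,0,0,0,1,0,0,0,0]
}}

```text
clock: 38.02
eef_pos: [0.52, -0.3658, 0.046]
tool_rot: [0.736, 0.678, 0.0, 0.0]
ft_force: [-2.1, 0.2, 5.8]
grip_width: 0.0145
grasp_force: 59.8
```

Contact. I'll release it, rise well clear, and look.

{"name": "carry_out", "arguments": {
  "increments": [4.5,0,0,0,0,4.5,0,0,0,0,4.5,0,0,0,0,4.5,0,0,-1,0,4.5,0,0,-2,0]
}}

```text
clock: 38.65
eef_pos: [0.5193, -0.3653, 0.0748]
tool_rot: [0.735, 0.678, -0.0, -0.001]
ft_force: [-0.3, 0.0, 0.4]
grip_width: 0.0447
grasp_force: 0.0
```

{"name": "carry_out", "arguments": {
  "increments": [4.5,0,0,-4,0,4.5,0,0,-4,0,4.5,0,0,-4,0,4.5,0,-4,0,0,4.5,0,-4,0,0]
}}

```text
clock: 39.28
eef_pos: [0.4401, -0.3594, 0.1965]
tool_rot: [0.735, 0.678, 0.0, 0.001]
ft_force: [0.7, 0.2, -0.8]
grip_width: 0.0449
grasp_force: 0.0
```

{"name": "carry_out", "arguments": {
  "increments": [4.5,0,-4,0,0,4.5,0,-4,0,0,4.5,0,0,0,0,4.5,0,0,0,0,4.5,0,0,0,0]
}}

```text
clock: 39.9
eef_pos: [0.3616, -0.353, 0.1953]
tool_rot: [0.735, 0.678, 0.0, 0.001]
ft_force: [0.0, 0.5, 0.2]
grip_width: 0.045
grasp_force: 0.0
```

Run:
```python
from h import *
p=bot.camera("side"); cv2.imwrite("pics/s8.png",cv2.resize(p["pixels"][110:350,180:420],(600,600),interpolation=3))
t=bot.camera("top"); cv2.imwrite("pics/t8.png",cv2.resize(t["pixels"][120:260,110:410],(780,364),interpolation=3))
for n in names:
    for q in(p,t):
        for d in bot.place_of(q,n)[:2]: print(n,round(d["p"],2),world(q,d["xyz"]).round(3))
print(bot.get_obs()["clock"])
```

```text
tall_bottle 0.52 [0.503 0.28  0.002]
tall_bottle 0.62 [0.509 0.285 0.004]
tall_bottle 0.48 [0.314 0.172 0.002]
short_bottle 0.56 [0.522 0.21  0.004]
short_bottle 0.57 [0.523 0.215 0.004]
large_cup 0.71 [ 0.543 -0.105  0.004]
large_cup 0.36 [ 0.52  -0.364  0.006]
large_cup 0.64 [ 0.548 -0.109  0.001]
small_cup 0.67 [ 0.551 -0.038  0.006]
small_cup 0.53 [ 0.549 -0.036  0.006]
stopper 0.43 [ 0.521 -0.366  0.008]
stopper 0.37 [ 0.543 -0.104  0.004]
stopper 0.37 [ 0.519 -0.367  0.005]
bottle_caddy 0.78 [0.517 0.248 0.002]
bottle_caddy 0.47 [0.505 0.281 0.001]
bottle_caddy 0.79 [ 0.516  0.249 -0.002]
cup_tray 0.84 [ 0.548 -0.077 -0.002]
stopper_block 0.76 [ 0.517 -0.365 -0.   ]
stopper_block 0.68 [ 0.505  0.282 -0.001]
stopper_block 0.82 [ 0.515 -0.363 -0.001]
candle 0.69 [ 0.52   0.409 -0.   ]
candle 0.73 [ 0.522  0.413 -0.001]
coasters 0.74 [ 0.529 -0.552  0.001]
41.0
```

View pics/s8.png

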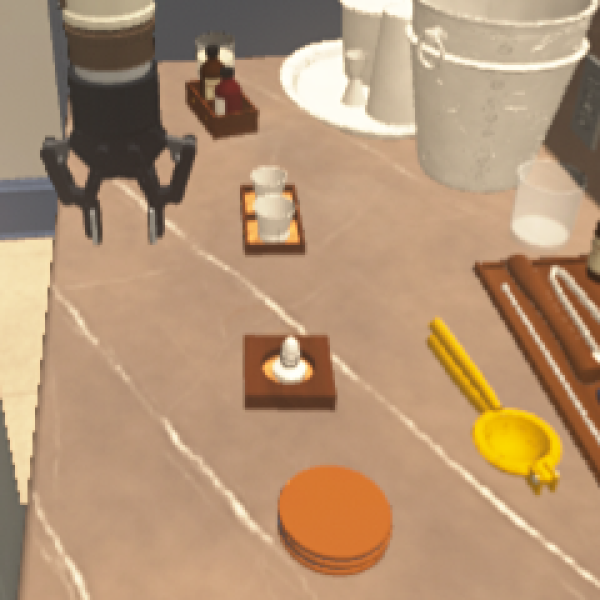

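View pics/t8.png

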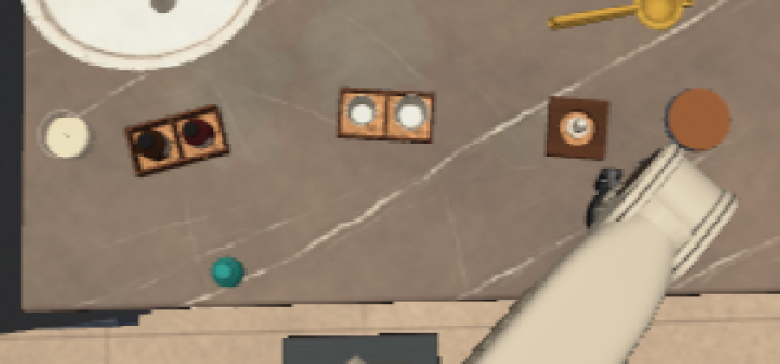

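All five things stand upright in their places: bottles at top crop (150,145) and (198,132), cups at (361,113) and (410,115), stopper at (577,127). The candle, coasters and turquoise bottle haven't moved.

```bash
python3 -c "
from workcell import bot
print(bot.job_done())"
```

```text
the job is handed in; nothing more can be done
None
```

The job is handed in: both bottles, both cups and the stopper stand upright in their holders, and the candle, coasters and turquoise look-alike were left where they were (about 41 s of the 125 s used).

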